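# Undo the quarter-turn fasteners of a control box and swing its lid open

### The job

Take the slotted screwdriver from the rack and use it to undo both quarter-turn fasteners on the lid of the grey control box: press each slotted head in and turn it a full quarter turn anticlockwise. Then stand the screwdriver back in the rack and swing the lid all the way open so that it stays leaning back by itself. Leave the other things on the bench as they are.

Things in the scene. Friction and masses are not known exactly. Their poses are not given: they have to be found in the camera images.
- box: grey sheet-steel control box 180 x 250 mm and 90 mm high lying on its back on the bench, fixed. Origin: centre of its underside; x from its front wall to its hinge side, y to its left, z up. The lid covers its top.
- lid (a joint): lid angle in rad: 0 shut, 1.57 upright, 1.9 fully open at its stop. The hinge lies along the box's far (+x) top edge; the front edge rises and swings away from the robot. 0.55 kg, light friction: below upright it falls shut, past upright it leans back and stays at the stop. While a fastener is locked it lifts only a few mm.
- lid_hinge (a point): point on the lid's hinge line, midway along it, at the height of the shut lid's top face (93 mm above the bench), 90 mm to +x of the box's centre; axes as the box; does not move.
- lid_lip (a point): middle of the lower front edge of the finger lip: a flat tongue of the lid 100 mm wide and 3 mm thick that sticks out 23 mm in front of the box, its underside 90 mm above the bench, 203 mm from the hinge line; free space below. Axes turn with the lid (x to the hinge, y left). To open, get under the lip (hand tilted forward) and follow the arc; the lid's inside is plain between the fasteners.
- cam_left (a joint): left (+y) fastener's turn in rad, anticlockwise from above: 0 to 0.06 locked, slot square to the lid's front edge (along the box's x); 1.57 undone, at its stop, slot parallel to that edge. Holds the lid until 1.1 rad. Sprung head: keep it pressed in 4 to 5 mm (6 N starts it, 10 N brings it to its stop at 5 mm) for the first 1.1 rad, then it springs up and cannot turn back. Turning takes 0.15 Nm.
- cam_left_head (a point): centre of the left fastener's bezel, at the height of the head's top; 142 mm before the hinge line, 85 mm left of the middle; axes as the lid. Bezel 57 mm wide, 13 mm high. In it the steel head, 36 mm wide, 1 mm lower than the rim, with a slot 4.5 mm wide right across, 6 mm deep, dark floor. The head floats: its centre and slot lie up to 5 mm left or right of this point (8 N shifts it).
- cam_right (a joint): the same for the right (-y) fastener, also anticlockwise to undo.
- cam_right_head (a point): centre of the right fastener's bezel, 85 mm to the right of the box's middle; otherwise as the left one; its head too floats up to 5 mm left or right (along the box's y).
- driver: slotted screwdriver, blade down in one of the rack's two holes; 166 mm long, 0.13 kg. Origin: on its axis at the underside of the handle collar (38 mm across, 6 mm thick), z up the handle. Black handle to z = 88 mm, section 32 mm along x by 26 mm along y, broad flats facing +y and -y. Below: 8 mm shaft, then a flat blade 14 mm wide along x, 3 mm thick along y, 18 mm long, ending at z = -78 mm.
- driver_tip (a point): middle of the screwdriver blade's end, 78 mm below the driver's origin; axes as the driver.
- rack: dark steel bench rack 200 x 80 mm and 90 mm high, fixed, with a top plate with two round holes of 22 mm, 104 mm apart along its x; each holds a driver upright, hanging by its collar. Open at the two long sides. Origin: centre of its underside.
- rack_hole0 (a point): centre of the rack's hole at its -x end, at the top face of the plate, 90 mm above the bench.
- rack_hole1 (a point): centre of the rack's hole at its +x end, at the top face of the plate.
- nut_driver: bystander: nut driver with a round waisted handle 38 mm across and 82 mm long, in the other hole of the rack; origin at the underside of its handle.
- meter_a: bystander: black panel meter, about 96 x 82 x 92 mm high, right of the box; origin at the centre of its underside.
- meter_b: bystander: another black panel meter of the same size, on the near side between the box and the rack; origin at the centre of its underside.
- contactor: bystander: small grey contactor 78 x 45 x 78 mm high, between the box and the rack; origin at the centre of its underside.
- board: bystander: green power supply board 110 x 140 mm, up to 46 mm high, right of the box; origin at its underside.
- film_roll: bystander: white roll of film standing on end, 100 mm across, 200 mm high, behind; origin at the centre of its underside.
- spanner: bystander: 180 mm spanner lying on the bench near the robot on the right; origin at its underside.
- hammer: bystander: 200 mm hammer lying left of the rack; origin at its underside.
Things that resemble listed ones, but are neither listed nor needed, are in the scene too. Leave any pink or purple look-alike of the driver alone.

How it is judged:
By the outcome, as a careful person would: the job done as asked, in the order asked, and still so for the second after the job is handed in, with the robot touching nothing.
It also fails if it takes over 72 s, if anything falls off the work surface, if the arm or the gripper's body presses on something with over 40 N, if the wrist force passes 120 N, or if a joint passes its speed limit or range.

### The arm

A 7-joint arm with a two-finger parallel gripper is mounted at the origin on the work surface. World frame = base frame: x ahead of the robot, y to its left, z up, the work surface at z = 0. Lengths are in m, angles in rad, forces in N, time in s.
With the tool pointing down it reaches from about 0.4 to 0.9 m from the base axis. Payload 5.5 kg.
Tool frame: the origin (TCP) lies on the centre line of the jaws, within the pads' length; the fingertips stand 11 mm ahead of it and the grasp point (between the pads) lies 8 mm behind it; z points along the fingers, y is the direction in which the jaws open and shut (so a half turn about z gives the same grasp; the last joint's range is limited). The gripper opens to 92 mm and grips with 3 to 60 N. Pads are 19 mm wide; open, the fingers measure 130 mm over their backs; the gripper's body (75 mm by 190 mm) begins 47 mm behind the grasp point.
Start: joints at [-1.076, 0.501, -0.427, 1.55, 0.221, 1.138, -0.21], TCP at [0.149, 0.633, 0.238] pointing down, gripper open.
Joint ranges: [-2.88, 2.88], [-0.31, 2.03], [-1.54, 1.56], [0.2, 2.42], [-1.41, 4.55], [0.19, 2.02], [-2.57, 2.57]. Speed limits (rad/s): [2.57, 2.57, 3.14, 3.14, 3.14, 3.14, 3.14].

### API

Orientations are given as a rotation vector (axis times angle).
In Python, from plant import arm gives the robot as it stands.
- The arm moves only by the tool move_arm, never from a script. Its argument "deltas" is one flat list of numbers, 4 for each row, row after row: the shift along the tool's x, y, z in mm, then the turn about the tool's z in rad. A call has exactly 5 rows; each row shifts and turns the commanded pose from where the row before left it, along the tool's axes as they then stand; what a row does not reach is not made up. A row lasts 1/8 s, in which the tool goes at most 62.5 mm and 10.7 degrees, less where a joint would pass 70% of its speed; a pose out of reach is approached as far as the arm can. A call is refused whole if a number of a shift passes 62.5 or a number of a turn 0.188, either way. A call with a gripper value outside its range is refused whole. "fingers" is the closure, from 0 (fully open) to 1 (shut), set as the call begins (left out, the last holds). The fingers move at their own pace and stop on an object; "grip_force" is the grip in N (left out, the last holds). Time passes only in rows, so rows that do not move let the fingers close, or fill a call up. It gives the time, the measured TCP pose, the force and the opening at its end, in the units of the state.
- arm.get_obs(): the state, without advancing time (a new reading comes with each control period).
- arm.read_camera(name): name is "side" or "top"; returns (picture, depth): 480x640x3 uint8, red, green, blue; 480x640 float32, m along the optical axis (not along the pixel's ray), 0 where there is no reading.
- arm.calibration(name): a dict with "vertical_fov" (degrees; the focal length in pixels is half the picture's height over the tangent of half this angle, whatever the lens; pixels are square), "cx", "cy" (the principal point, pixels), "rvec" (rotation vector, rad) and "tvec" (3), from world to camera coordinates, as OpenCV has them. Camera axes: x right, y down, z forward; pixel columns grow to the right and rows downward; lengths in m; the calibration is good to about 2 mm. A picture is of the moment at which its call begins. calibration takes no time and is no camera call.
- arm.job_done(): hands the job in, once; it reports no verdict.
Trained networks look in the newest picture that a camera, given by its name, has taken for a name from the list of things; names that differ only in an ending like _2 or _b are one class to them, and where a whole thing is asked for, a point or a joint stands for the part that bears it (a point fixed in the world has none). Each returns a list of dicts, best first, with "score" (0 to 1); they miss things now and then, are a little off and sometimes report something else, mostly with a low value. They report only what shows in the picture. A call takes as long as a camera call. They do not tell look-alikes from the thing itself.
- arm.cut_out(thing, camera): "pixels" (480x640 bool, what is visible of it) and "location" ([column, row] in pixels, amid what is visible of it).
- arm.mark_of(thing, camera): "location" ([column, row] in pixels: a listed point, or the origin of a listed thing).
The state is a dict: "t": time; "qpos": joint angles; "qvel": joint speeds; "effort": joint torques, N m; "tcp_pos": TCP position; "tcp_rot": TCP orientation; "contact_force": force on the tool from outside, world axes, zero at the start; "moment": the same for the moment, N m; "finger_gap": finger opening in m.
Only numpy, scipy, OpenCV 4.12 (cv2) and the standard library are available. Lean on these libraries where they do the work, as an engineer would, in place of code of your own. Each camera call takes 0.05 s, during which the arm holds its last target. There are 200 camera calls.

## Working session

There is one attempt and no reset: what is moved stays moved. The work goes in short steps, Python scripts to look and compute and a tool call to move; the robot and the scene stay as the last step left them, time stands still between calls to the robot, and variables do not carry over. Pictures are saved under pics/ and viewed, about 8 in all and at most 12, crops included, and the job is handed in when it is done.

Besides the shell and the picture viewer there is one more tool, called as name(argument=value, ...) on one line, values as JSON. move_arm: Moves the arm, as the interface text tells. Its arguments: {"type":"object","properties":{"deltas":{"type":"array","items":{"type":"number"}},"fingers":{"type":"number"},"grip_force":{"type":"number"}},"required":["deltas"]}

```bash
mkdir -p pics; ls
cat > h.py <<'E'
import numpy as np, cv2, sys
from scipy.spatial.transform import Rotation as R
from plant import arm
def cal(n):
    c=arm.calibration(n); f=240/np.tan(np.radians(c["vertical_fov"])/2)
    return f,c["cx"],c["cy"],R.from_rotvec(c["rvec"]).as_matrix(),np.array(c["tvec"])
def world(n,u,v,d):
    f,cx,cy,r,t=cal(n); d=np.asarray(d,float)
    p=np.stack([(np.asarray(u)-cx)/f*d,(np.asarray(v)-cy)/f*d,d],-1)
    return (p-t)@r
def ray_z(n,u,v,z):
    f,cx,cy,r,t=cal(n); o=-r.T@t; k=r.T@np.array([(u-cx)/f,(v-cy)/f,1.])
    return o+k*(z-o[2])/k[2]
def proj(n,p):
    f,cx,cy,r,t=cal(n); q=np.atleast_2d(p)@r.T+t
    return np.stack([cx+f*q[:,0]/q[:,2],cy+f*q[:,1]/q[:,2]],-1)
def cloud(n,D):
    v,u=np.mgrid[:480,:640]; return world(n,u,v,D)
def save(n,im): cv2.imwrite("pics/"+n,im[...,::-1])
np.set_printoptions(precision=4,suppress=True)
E
python3 - <<'E'
from h import *
for n in ("side","top"):
    im,D=arm.read_camera(n); np.savez(n+"0.npz",im=im,D=D); save(n+"0.png",im)
    c=arm.calibration(n); print(n,c)
    for t in ["driver","driver_tip","rack","rack_hole0","rack_hole1","nut_driver","box","cam_left_head","cam_right_head","lid_lip","lid_hinge","meter_a","meter_b","contactor"]:
        for m in arm.mark_of(t,n)[:3]:
            u,v=m["location"]; d=D[int(np.clip(v,0,479)),int(np.clip(u,0,639))]
            print(t,n,np.round([u,v],1),round(m["score"],2),world(n,u,v,d) if d>0 else None)
print(arm.get_obs())
E
```

```text
pics
side {'vertical_fov': 56.48657151627933, 'cx': 315.9571247771925, 'cy': 237.32049804631762, 'rvec': array([ 2.3439, -0.4129,  0.1436]), 'tvec': array([-0.4971,  0.2007,  1.0289])}
driver side [257.1 172.2] 0.76 [0.4599 0.2997 0.0949]
driver side [216.7 185. ] 0.72 [0.3423 0.2884 0.0914]
driver side [269.7 147.2] 0.55 [0.5293 0.4212 0.0831]
driver_tip side [262.2 193.9] 0.77 [0.4684 0.3132 0.0013]
driver_tip side [222.6 204.5] 0.71 [0.3418 0.2077 0.0875]
driver_tip side [341.8 270.3] 0.22 [ 0.5468 -0.123   0.1042]
rack side [276.  187.7] 0.91 [ 0.5157  0.3291 -0.001 ]
rack_hole0 side [264.2 170.8] 0.92 [0.481  0.3019 0.0924]
rack_hole0 side [293.1 164.3] 0.88 [0.5685 0.3076 0.0878]
rack_hole1 side [264.2 170.8] 0.92 [0.481  0.3019 0.0924]
rack_hole1 side [293.1 164.3] 0.88 [0.5685 0.3076 0.0878]
nut_driver side [287.7 157.2] 0.79 [0.5569 0.3188 0.1082]
box side [352.5 270.2] 0.71 [ 0.5742 -0.1206  0.0902]
cam_left_head side [319.7 220.3] 0.72 [0.5554 0.0451 0.1039]
cam_right_head side [342.2 269.3] 0.76 [ 0.5493 -0.1192  0.1023]
cam_right_head side [260.4 189.9] 0.29 [0.463  0.30
[... 2003 characters left out ...]
501.3 268.3] 0.6 [ 0.4462 -0.4229  0.0896]
meter_b top [242.5 174.2] 0.16 [0.6901 0.2365 0.1282]
contactor top [218.6 247.6] 0.69 [0.5062 0.3003 0.0918]
contactor top [275.6 199.8] 0.62 [0.6346 0.1562 0.0785]
{'t': 1.5, 'qpos': array([-1.0758,  0.5009, -0.427 ,  1.5504,  0.2208,  1.1383, -0.2103]), 'qvel': array([-0.0004, -0.0001,  0.0008, -0.0006, -0.0003,  0.0012,  0.0001]), 'effort': array([  0.0002, -56.6444,  -5.8107, -27.9501,  -0.0667,   0.0206,
         0.    ]), 'tcp_pos': array([0.1493, 0.6326, 0.2377]), 'tcp_rot': array([-0.3632, -3.1205, -0.    ]), 'contact_force': array([-0.0265, -0.0739, -0.1538]), 'moment': array([-0.0004,  0.0431, -0.008 ]), 'finger_gap': 0.09173222683228348}
```

```bash
sleep 1
```

```text
(no output)
```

View pictures.

Run:
```python
from h import *
s=np.load("side0.npz")["im"]; t=np.load("top0.npz")["im"]
a=cv2.resize(s[120:300,190:430],(720,540),interpolation=3); save("side_crop.png",a)
a=cv2.resize(t[150:330,150:410],(780,540),interpolation=3); save("top_crop.png",a)
```

```text
(no output)
```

View pics/side0.png

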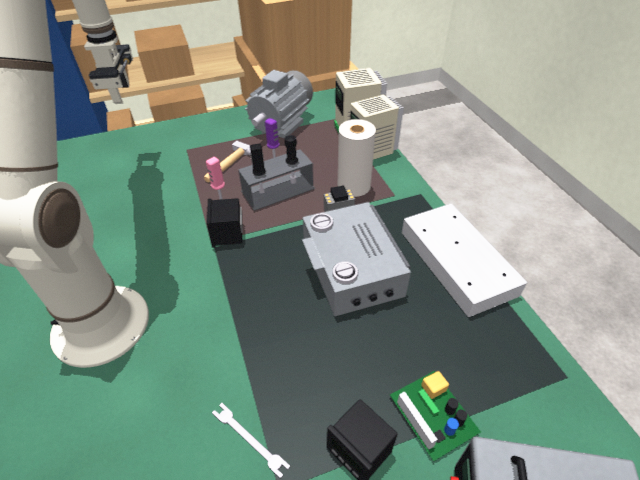

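View pics/side_crop.png

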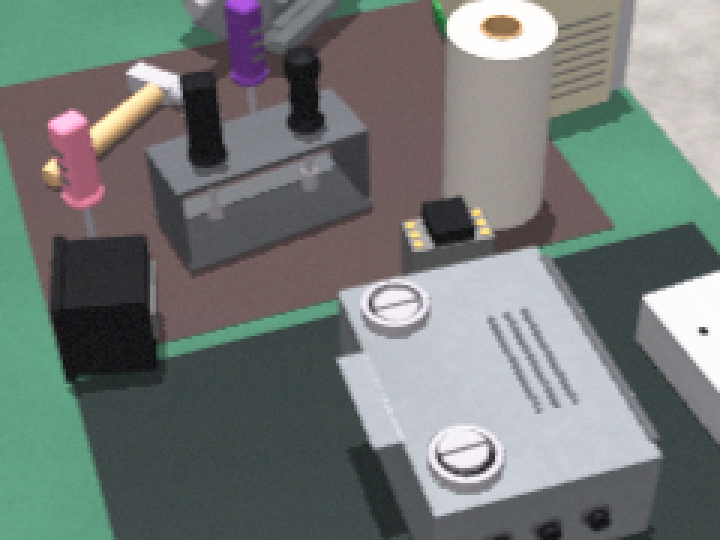

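View pics/top_crop.png

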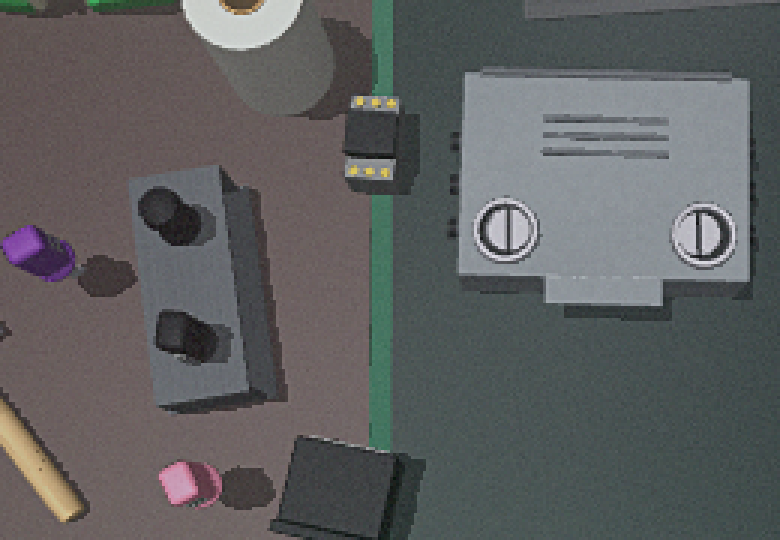

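```bash
cat > m.py <<'E'
from h import *
def rect(P,lab):
    c,s,a=cv2.minAreaRect((P[:,:2]*1000).astype(np.float32)); print(lab,len(P),"c",np.round(c,1),"size",np.round(s,1),"ang",round(a,2),"zmed",round(np.median(P[:,2]),4))
for n in ("top","side"):
    z=np.load(n+"0.npz"); im=z["im"].astype(int); D=z["D"]; W=cloud(n,D); ok=D>0; X,Y,Z=W[...,0],W[...,1],W[...,2]
    def lcc(m,k=0):
        N,l,st,_=cv2.connectedComponentsWithStats(m.astype(np.uint8)); i=1+np.argmax(st[1:,4]); return l==i
    box=lambda x0,x1,y0,y1,z0,z1: ok&(X>x0)&(X<x1)&(Y>y0)&(Y<y1)&(Z>z0)&(Z<z1)
    print(n)
    rect(W[lcc(box(.45,.75,-.25,.15,.084,.101))],"lid")
    rect(W[lcc(box(.4,.64,.2,.4,.082,.096))],"rack top")
    rect(W[box(.40,.5,.25,.34,.105,.2)],"driver handle all")
    rect(W[box(.40,.5,.25,.34,.168,.2)],"driver top")
    rect(W[box(.51,.6,.25,.37,.105,.2)],"nut handle")
    rect(W[box(.5,.6,.0,.09,.1,.13)],"bezL"); rect(W[box(.5,.6,-.17,-.08,.1,.13)],"bezR")
    m=box(.28,.4,.1,.24,.03,.2); rect(W[m],"meter_b")
    # slots: dark pixels within bezel
    g=im.mean(-1)
    for c in ((.555,.045),(.549,-.122)):
        r=np.hypot(X-c[0],Y-c[1])
        m=(r<.017)&ok; th=np.median(g[m])*.7; q=m&(g<th)
        v,u=np.nonzero(q); P=np.array([ray_z(n,a,b,.103) for a,b in zip(u,v)])[:,:2]*1000
        w=np.linalg.svd(P-P.mean(0))[2][0]; print("slot",c,len(P),P.mean(0),"dir deg",np.degrees(np.arctan2(w[1],w[0])))
E
python3 m.py
python3 - <<'E'
from h import *
for n in ("top","side"):
    for t in ("cam_left_head","cam_right_head"):
        pass
print(R.from_rotvec(arm.get_obs()["tcp_rot"]).as_matrix())
E
```

```text
top
lid 6394 c [598.9 -42.2] size [250.1 210.7] ang 87.84 zmed 0.0927
rack top 1878 c [516.1 317.8] size [202.5  81.8] ang 9.18 zmed 0.0899
driver handle all 233 c [463.9 308. ] size [33.7 27. ] ang 1.32 zmed 0.1739
driver top 140 c [465.  308.6] size [26.5 31.2] ang 88.79 zmed 0.1769
nut handle 211 c [566.2 324.5] size [33.3 32.3] ang 81.57 zmed 0.1667
bezL 269 c [567.   46.1] size [75.3 54.7] ang 11.43 zmed 0.105
bezR 266 c [ 550.9 -129.3] size [63.6 55.8] ang 65.54 zmed 0.1045
meter_b 1251 c [337.  186.5] size [92.9 85.9] ang 77.91 zmed 0.0888
slot (0.555, 0.045) 31 [546.6894  47.4332] dir deg 162.8925365535295
slot (0.549, -0.122) 34 [ 545.5679 -121.9937] dir deg -176.78397299226117
side
lid 5809 c [598.  -43.5] size [253.6 209.3] ang 87.88 zmed 0.0922
rack top 1079 c [515.8 316.5] size [201.4  87.1] ang 9.23 zmed 0.0888
driver handle all 312 c [465.  306.8] size [30.2 33.9] ang 83.83 zmed 0.1481
driver top 84 c [464.1 306.5] size [31.2 28.5] ang 3.86 zmed 0.1751
nut handle 238 c [567.2 321.2] size [30.2 31.7] ang 25.27 zmed 0.1501
bezL 260 c [557.5  42.2] size [54.5 56.2] ang 31.77 zmed 0.1039
bezR 340 c [ 551.1 -127.8] size [54.8 55.3] ang 4.48 zmed 0.1041
meter_b 1305 c [336.9 185.1] size [96.1 85.6] ang 77.84 zmed 0.0857
slot (0.555, 0.045) 13 [548.8989  43.3238] dir deg -4.004450248632867
slot (0.549, -0.122) 32 [ 540.6469 -128.4213] dir deg -140.25845768493133
[[-0.9733  0.2297 -0.    ]
 [ 0.2297  0.9733  0.    ]
 [ 0.      0.     -1.    ]]
```

```bash
cat >> h.py <<'E'
def pose():
    o=arm.get_obs(); y=R.from_rotvec(o["tcp_rot"]).as_matrix()
    return np.array(o["tcp_pos"])*1000, np.degrees(np.arctan2(-y[0,1],y[1,1])), o
def plan(x,y,z,psi,rows,start=None,show=True):
    """rows from measured pose (mm,deg); prints rounded tool-frame rows"""
    p,s,o=pose()
    if start: p,s=np.array(start[:3],float),start[3]
    tot=-np.radians((psi-s+180)%360-180) if abs(psi)<=180 else -np.radians(psi-s)
    out=[];tgt=np.array([x,y,z],float);n=rows
    for i in range(rows):
        d=(tgt-p)/(rows-i); c,k=np.cos(np.radians(s)),np.sin(np.radians(s))
        r=[round(-c*d[0]-k*d[1],1),round(-k*d[0]+c*d[1],1),round(-d[2],1),round(tot/rows,3)]
        p=p+np.array([-c*r[0]-k*r[1],-k*r[0]+c*r[1],-r[2]]); s-=np.degrees(r[3]); out+=r
    for i in range(0,len(out),20): print([float(v) for v in out[i:i+20]])
    return p,s
def st():
    p,s,o=pose(); print("t",round(o["t"],2),"p",p,"psi",round(s,2),"F",o["contact_force"],"M",o["moment"],"gap",round(o["finger_gap"]*1000,1),"q",o["qpos"])
E
python3 - <<'E'
from h import *
# turn +2.88 rad
plan(464.5,307.8,250,-178.5,20)
# slots, bezel-frame: sample upsampled across lines
yaw=np.radians(-2.16); c,s=np.cos(yaw),np.sin(yaw)
for n in ("top","side"):
    g=np.load(n+"0.npz")["im"].astype(np.float32).mean(-1)
    for nm,b in (("L",(.5577,.0433)),("R",(.5513,-.1272))):
        ly=np.arange(-32,32.1,.5); prof=[]
        for lx in (-10,-5,0,5,10):
            P=np.array([[b[0]+(lx*c-y*s)/1000,b[1]+(lx*s+y*c)/1000,.104] for y in ly]); q=proj(n,P).astype(np.float32)
            prof.append(cv2.remap(g,q[:,0].reshape(1,-1),q[:,1].reshape(1,-1),cv2.INTER_CUBIC)[0])
        m=np.mean(prof,0); i=(abs(ly)<12); j=np.argmin(np.where(i,m,999)); w=np.clip(np.median(m[i])*.85-m,0,None)*i*(abs(ly-ly[j])<5)
        print(n,nm,"slot off",(w*ly).sum()/w.sum(), "prof/2mm",np.round(m[::4]).astype(int))
E
```

```text
[-19.1, -12.2, -0.6, 0.144, -20.6, -9.3, -0.6, 0.144, -21.7, -6.3, -0.6, 0.144, -22.4, -3.1, -0.6, 0.144, -22.6, 0.2, -0.6, 0.144]
[-22.4, 3.4, -0.6, 0.144, -21.7, 6.6, -0.6, 0.144, -20.5, 9.6, -0.6, 0.144, -18.9, 12.5, -0.6, 0.144, -16.9, 15.0, -0.6, 0.144]
[-14.6, 17.3, -0.6, 0.144, -11.9, 19.2, -0.6, 0.144, -9.0, 20.8, -0.6, 0.144, -6.0, 21.8, -0.6, 0.144, -2.8, 22.5, -0.6, 0.144]
[0.5, 22.6, -0.7, 0.144, 3.7, 22.3, -0.6, 0.144, 6.9, 21.6, -0.7, 0.144, 9.9, 20.3, -0.6, 0.144, 12.7, 18.8, -0.7, 0.144]
top L slot off -1.620065567049478 prof/2mm [147 147 100 122 183 174 133 145 183 197 195 193 202 193 143  62 108 183
 198 194 194 198 193 168 121  71  45  85 173 188 157 134 147]
top R slot off 6.728305731215889 prof/2mm [154 151 147 125 183 196 133  73  56  42  78 156 184 194 192 189 190 212
 144  56  65 187 200 190 189 191 183 173 184 188 145 129 135]
side L slot off -2.2226028395527075 prof/2mm [123 126 153 205 237 234 227 228 235 241 244 245 245 228 184 160 194 235
 246 244 245 242 230 201 161 135 142 182 223 225 184 137 108]
side R slot off 5.883050604295322 prof/2mm [128 125 135 183 237 238 169  95  81 100 153 214 237 242 245 245 248 239
 187 151 195 241 246 246 246 244 240 238 244 242 224 206 199]
```

move_arm(deltas=[-19.1, -12.2, -0.6, 0.144, -20.6, -9.3, -0.6, 0.144, -21.7, -6.3, -0.6, 0.144, -22.4, -3.1, -0.6, 0.144, -22.6, 0.2, -0.6, 0.144], fingers=0)

```text
t: 2.12
tcp_pos: [0.2285, 0.5509, 0.2408]
tcp_rot: [-1.446, -2.789, -0.0]
contact_force: [0.3, -0.2, -0.2]
finger_gap: 0.0915
```

```bash
python3 -c "
from h import *
st()"
```

```text
t 2.12 p [228.4908 550.9432 240.8217] psi -54.8 F [ 0.2525 -0.1762 -0.1569] M [-0.139  -0.0358  0.0115] gap 91.5 q [-1.0132  0.3823 -0.2687  1.6922  0.1124  1.082  -0.7019]
```

```bash
python3 -c "
from h import *
plan(464.5,307.8,250,-178.5,15)"
```

```text
[-22.3, 3.5, -0.6, 0.144, -21.6, 6.7, -0.6, 0.144, -20.4, 9.7, -0.6, 0.144, -18.8, 12.5, -0.6, 0.144, -16.8, 15.1, -0.6, 0.144]
[-14.5, 17.4, -0.6, 0.144, -11.8, 19.2, -0.6, 0.144, -8.9, 20.8, -0.6, 0.144, -5.9, 21.8, -0.6, 0.144, -2.7, 22.4, -0.6, 0.144]
[0.6, 22.6, -0.6, 0.144, 3.8, 22.3, -0.6, 0.144, 7.0, 21.5, -0.7, 0.144, 10.0, 20.2, -0.6, 0.144, 12.7, 18.6, -0.7, 0.144]
```

move_arm(deltas=[-22.3, 3.5, -0.6, 0.144, -21.6, 6.7, -0.6, 0.144, -20.4, 9.7, -0.6, 0.144, -18.8, 12.5, -0.6, 0.144, -16.8, 15.1, -0.6, 0.144])

```text
t: 2.75
tcp_pos: [0.3075, 0.4703, 0.2439]
tcp_rot: [-2.335, -2.101, -0.001]
contact_force: [-1.5, 0.3, -0.4]
finger_gap: 0.0917
```

move_arm(deltas=[-14.5, 17.4, -0.6, 0.144, -11.8, 19.2, -0.6, 0.144, -8.9, 20.8, -0.6, 0.144, -5.9, 21.8, -0.6, 0.144, -2.7, 22.4, -0.6, 0.144])

```text
t: 3.38
tcp_pos: [0.3865, 0.3897, 0.2469]
tcp_rot: [-2.926, -1.144, -0.0]
contact_force: [0.6, 0.7, 0.4]
finger_gap: 0.092
```

move_arm(deltas=[0.6, 22.6, -0.6, 0.144, 3.8, 22.3, -0.6, 0.144, 7.0, 21.5, -0.7, 0.144, 10.0, 20.2, -0.6, 0.144, 12.7, 18.6, -0.7, 0.144])

```text
t: 4.0
tcp_pos: [0.4655, 0.3091, 0.2501]
tcp_rot: [-3.141, -0.04, -0.0]
contact_force: [0.9, -0.4, -0.2]
finger_gap: 0.0916
```

```bash
python3 -c "
from h import *
st()
plan(464.5,307.8,200,-178.5,5)"
```

```text
t 4.0 p [465.531  309.0525 250.0634] psi -178.55 F [ 0.9232 -0.4036 -0.1929] M [-0.0208  0.1936 -0.025 ] gap 91.6 q [-0.8276  0.2963  0.2355  1.7896 -0.0782  1.0645 -2.1095]
[-0.2, 0.2, 10.0, -0.0, -0.2, 0.3, 10.0, -0.0, -0.2, 0.2, 10.0, -0.0, -0.2, 0.3, 10.0, -0.0, -0.3, 0.2, 10.1, -0.0]
```

move_arm(deltas=[-0.2, 0.2, 14, 0, -0.2, 0.3, 14, 0, -0.2, 0.2, 14, 0, -0.2, 0.3, 14, 0, -0.2, 0.2, 14, 0])

```text
t: 4.62
tcp_pos: [0.4637, 0.3085, 0.1787]
tcp_rot: [3.141, 0.048, -0.001]
contact_force: [-0.8, -0.1, -0.2]
finger_gap: 0.092
```

move_arm(deltas=[0, 0, 14, 0, 0, 0, 14, 0, 0, 0, 12, 0, 0, 0, 6, 0, 0, 0, 0, 0])

```text
t: 5.25
tcp_pos: [0.464, 0.3081, 0.1335]
tcp_rot: [3.141, 0.047, -0.001]
contact_force: [0.7, 0.0, -0.1]
finger_gap: 0.092
```

move_arm(deltas=[0, 0, 0, 0, 0, 0, 0, 0, 0, 0, 0, 0, 0, 0, 0, 0, 0, 0, 0, 0], fingers=1, grip_force=45)

```text
t: 5.88
tcp_pos: [0.4642, 0.3083, 0.134]
tcp_rot: [-3.141, -0.047, -0.0]
contact_force: [0.1, -0.4, 0.2]
finger_gap: 0.0462
```

Run:
```python
from h import *
st()
im,D=arm.read_camera("side"); save("grasp.png",cv2.resize(im[90:240,180:380],(800,600),interpolation=3))
```

```text
t 5.88 p [464.1731 308.2521 133.9838] psi -178.29 F [ 0.1446 -0.4005  0.1731] M [-0.0712  0.1837 -0.0096] gap 46.2 q [-0.8049  0.4357  0.2128  1.8928 -0.1217  0.8253 -2.0697]
```

View pics/grasp.png

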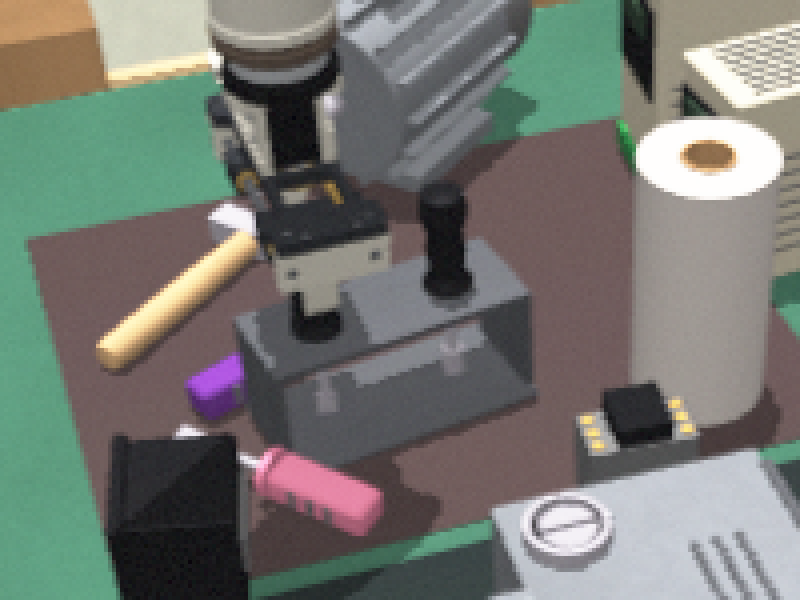

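The picture shows the fingers on either side of the black square handle at crop (318,310). The pink driver at (315,490) and the purple one at (215,390) now lie on their sides. They had been standing free, and the hand came nowhere near them, so I'm leaving them.

move_arm(deltas=[0, 0, 0, 0, 0, 0, 0, 0, 0, 0, 0, 0, 0, 0, 0, 0, 0, 0, 0, 0])

```text
t: 6.55
tcp_pos: [0.4641, 0.3083, 0.1339]
tcp_rot: [-3.141, -0.047, 0.0]
contact_force: [0.0, -0.2, -0.5]
finger_gap: 0.026
```

move_arm(deltas=[0, 0, -4, 0, 0, 0, -10, 0, 0, 0, -16, 0, 0, 0, -20, 0, 0, 0, -20, 0])

```text
t: 7.18
tcp_pos: [0.4644, 0.3083, 0.2058]
tcp_rot: [-3.141, -0.047, -0.001]
contact_force: [0.0, 0.2, -1.8]
finger_gap: 0.0264
```

move_arm(deltas=[0, 0, -20, 0, 0, 0, -12, 0, 0, 0, -8, 0, 0, 0, 0, 0, 0, 0, 0, 0])

```text
t: 7.8
tcp_pos: [0.4638, 0.308, 0.2433]
tcp_rot: [3.141, 0.047, -0.002]
contact_force: [-0.6, -0.2, -1.5]
finger_gap: 0.026
```

Run:
```python
from h import *
st()
a,D=arm.read_camera("side"); b,_=arm.read_camera("top")
p,s,o=pose()
for n,im in (("side",a),("top",b)):
    for t in ("driver","driver_tip"):
        for m in arm.mark_of(t,n)[:3]: print(n,t,m["location"],round(m["score"],2))
    print(n,proj(n,np.array([p,p+[0,0,8-50],p+[0,0,8-128]])/1000))
save("lift.png",cv2.resize(a[90:240,200:360],(640,600),interpolation=3))
print(b[226:248:2,160:180].mean())
plan(557.6,41.4,245,-182.16,10);
```

```text
t 7.8 p [463.7722 307.9606 243.2623] psi -178.29 F [-0.5742 -0.2112 -1.4976] M [-0.0191  0.1458  0.0085] gap 26.0 q [-0.8279  0.3004  0.2352  1.8007 -0.0795  1.0509 -2.1042]
side driver [245.7, 209.2] 0.95
side driver [253.7, 139.2] 0.81
side driver [252.3, 179.3] 0.44
side [[251.346  124.3885]
 [253.2547 138.2041]
 [256.5534 162.0803]]
top driver [242.4, 289.5] 0.63
top driver [191.0, 272.6] 0.56
top driver_tip [220.6, 307.0] 0.63
top [[200.057  256.1845]
 [204.6416 258.5792]
 [212.3166 262.5883]]
132.5
[8.6, 26.9, -0.1, 0.007, 8.7, 26.9, -0.2, 0.007, 8.9, 26.8, -0.1, 0.007, 9.1, 26.8, -0.2, 0.007, 9.3, 26.7, -0.1, 0.007]
[9.5, 26.6, -0.2, 0.007, 9.7, 26.5, -0.1, 0.007, 9.9, 26.5, -0.2, 0.007, 10.1, 26.4, -0.1, 0.007, 10.2, 26.4, -0.2, 0.007]
```

View pics/lift.png

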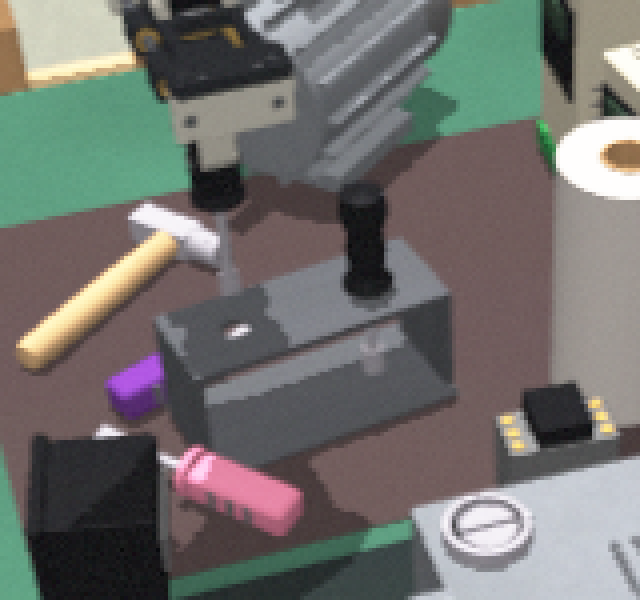

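The driver is in the jaws and clear of the rack. Its collar is at (218,190) and its blade tip at (230,292) in the crop, within about 1 px of my prediction. Next I move over the left fastener.

move_arm(deltas=[8.6, 26.9, -0.1, 0.007, 8.7, 26.9, -0.2, 0.007, 8.9, 26.8, -0.1, 0.007, 9.1, 26.8, -0.2, 0.007, 9.3, 26.7, -0.1, 0.007])

```text
t: 8.72
tcp_pos: [0.5111, 0.174, 0.2446]
tcp_rot: [-3.142, 0.008, 0.0]
contact_force: [-0.0, -0.2, -1.1]
finger_gap: 0.0264
```

move_arm(deltas=[9.5, 26.6, -0.2, 0.007, 9.7, 26.5, -0.1, 0.007, 9.9, 26.5, -0.2, 0.007, 10.1, 26.4, -0.1, 0.007, 10.2, 26.4, -0.2, 0.007])

```text
t: 9.35
tcp_pos: [0.558, 0.0407, 0.2453]
tcp_rot: [-3.141, 0.063, 0.0]
contact_force: [0.1, 0.5, -1.4]
finger_gap: 0.0265
```

move_arm(deltas=[0, 0, 2, 0, 0, 0, 3, 0, 0, 0, 3, 0, 0, 0, 2, 0, 0, 0, 0, 0])

```text
t: 9.98
tcp_pos: [0.5575, 0.042, 0.2352]
tcp_rot: [-3.141, 0.062, 0.001]
contact_force: [0.3, -0.6, -1.2]
finger_gap: 0.0265
```

Run:
```python
from h import *
st()
p,s,o=pose()
print(proj("side",np.array([p+[0,0,8-128],[557.6,41.4,105]])/1000))
a,D=arm.read_camera("side"); 
for t in ("driver_tip","driver"):
    for m in arm.mark_of(t,"side")[:2]: print(t,m["location"],m["score"])
save("L1.png",cv2.resize(a[150:250,260:380],(720,600),interpolation=3))
plan(557.6,41.4,p[2],-182.16,5)
```

```text
t 9.97 p [557.4967  42.0242 235.1862] psi 177.75 F [ 0.2853 -0.6133 -1.2118] M [-0.0867  0.1897 -0.0309] gap 26.5 q [-0.4368  0.3229  0.3852  1.8083 -0.139   1.0373 -1.6088]
[[320.8725 217.61  ]
 [321.0347 220.7526]]
driver_tip [321.2, 216.6] 0.82
driver [248.8, 210.2] 0.86
driver [256.4, 177.3] 0.58
[-0.0, 0.1, 0.1, 1.256, 0.0, 0.1, 0.1, 1.256, 0.0, -0.0, 0.0, 1.256, -0.0, -0.1, 0.1, 1.256, -0.0, -0.0, 0.0, 1.256]
```

View pics/L1.png

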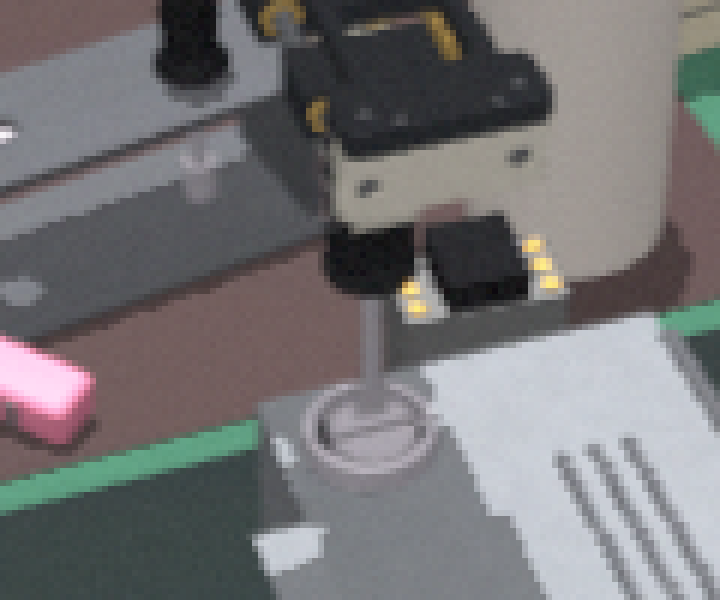

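The blade is about 10 mm above the slot and in line with it: tip at crop (372,408), slot centre at (375,430). I'll lower it in small steps and watch the force.

move_arm(deltas=[0, 0.3, 2, 0, 0, 0.3, 2, 0, 0, 0, 2, 0, 0, 0, 1.5, 0, 0, 0, 1, 0])

```text
t: 10.75
tcp_pos: [0.5577, 0.0409, 0.2268]
tcp_rot: [3.141, -0.063, -0.0]
contact_force: [0.2, 0.9, -0.7]
finger_gap: 0.0264
```

move_arm(deltas=[0, 0, 1, 0, 0, 0, 1, 0, 0, 0, 1, 0, 0, 0, 0, 0, 0, 0, 0, 0])

```text
t: 11.38
tcp_pos: [0.5577, 0.0409, 0.2239]
tcp_rot: [-3.141, 0.063, -0.0]
contact_force: [-0.2, 0.2, -2.0]
finger_gap: 0.0264
```

move_arm(deltas=[0, 0, 1, 0, 0, 0, 1, 0, 0, 0, 0, 0, 0, 0, 0, 0, 0, 0, 0, 0])

```text
t: 12.0
tcp_pos: [0.5577, 0.0409, 0.2219]
tcp_rot: [-3.141, 0.063, -0.0]
contact_force: [-0.1, 0.3, -1.4]
finger_gap: 0.0262
```

move_arm(deltas=[0, 0, 1, 0, 0, 0, 1, 0, 0, 0, 0, 0, 0, 0, 0, 0, 0, 0, 0, 0])

```text
t: 12.62
tcp_pos: [0.558, 0.0409, 0.2202]
tcp_rot: [-3.141, 0.063, -0.001]
contact_force: [-1.0, 0.5, 3.9]
finger_gap: 0.0264
```

move_arm(deltas=[0, 0, 1, 0, 0, 0, 1, 0, 0, 0, 0, 0, 0, 0, 0, 0, 0, 0, 0, 0])

```text
t: 13.25
tcp_pos: [0.558, 0.0409, 0.2182]
tcp_rot: [-3.141, 0.063, -0.001]
contact_force: [-0.7, -0.7, 6.2]
finger_gap: 0.0265
```

```bash
python3 -c "
from h import *
st()"
```

```text
t 13.25 p [557.9867  40.9429 218.1983] psi 177.7 F [-0.7107 -0.7064  6.2404] M [-0.0532  0.4659  0.025 ] gap 26.5 q [-0.4305  0.3421  0.3816  1.8252 -0.149   1.0016 -1.5995]
```

move_arm(deltas=[0, 0, 1, 0, 0, 0, 1, 0, 0, 0, 0.6, 0, 0, 0, 0, 0, 0, 0, 0, 0])

```text
t: 13.88
tcp_pos: [0.5581, 0.0409, 0.2159]
tcp_rot: [-3.141, 0.063, -0.001]
contact_force: [-1.6, -0.1, 7.4]
finger_gap: 0.0262
```

move_arm(deltas=[0, 0, 0.4, 0, 0, 0, 0.3, 0, 0, 0, 0, 0, 0, 0, 0, 0, 0, 0, 0, 0])

```text
t: 14.5
tcp_pos: [0.5582, 0.041, 0.2156]
tcp_rot: [-3.14, 0.063, -0.002]
contact_force: [-1.7, 0.5, 10.5]
finger_gap: 0.0264
```

move_arm(deltas=[0, 0, 0, -0.13, 0, 0, 0, -0.13, 0, 0, 0, -0.13, 0, 0, 0, -0.13, 0, 0, 0, -0.13])

```text
t: 15.12
tcp_pos: [0.5587, 0.0411, 0.2156]
tcp_rot: [2.995, 0.949, 0.004]
contact_force: [-1.0, -0.1, 8.2]
finger_gap: 0.0263
```

move_arm(deltas=[0, 0, 0, -0.13, 0, 0, 0, -0.13, 0, 0, 0, -0.13, 0, 0, 0, -0.13, 0, 0, 0, -0.13])

```text
t: 15.75
tcp_pos: [0.5584, 0.0413, 0.2156]
tcp_rot: [2.535, 1.855, 0.003]
contact_force: [-0.9, 0.8, 9.3]
finger_gap: 0.0262
```

```bash
python3 -c "
from h import *
st()"
```

```text
t 15.75 p [558.4402  41.3213 215.5649] psi -107.59 F [-0.9062  0.8037  9.2779] M [ 0.1559  0.5443 -0.1431] gap 26.2 q [-0.2349  0.331   0.1391  1.8209 -0.0548  0.9915 -0.3804]
```

move_arm(deltas=[0, 0, 0, -0.1, 0, 0, 0, -0.1, 0, 0, 0, -0.1, 0, 0, 0, -0.08, 0, 0, 0, -0.06])

```text
t: 16.38
tcp_pos: [0.5583, 0.0414, 0.2156]
tcp_rot: [2.071, 2.362, 0.003]
contact_force: [-0.9, 1.7, 10.3]
finger_gap: 0.0266
```

```bash
python3 -c "
from h import *
st()"
```

```text
t 16.38 p [558.3121  41.412  215.5787] psi -82.5 F [-0.9313  1.7469 10.2629] M [ 0.1268  0.652  -0.1535] gap 26.6 q [-0.1713  0.3299  0.061   1.8187 -0.0246  0.992   0.0307]
```

move_arm(deltas=[0, 0, 0, -0.05, 0, 0, 0, -0.03, 0, 0, 0, 0, 0, 0, 0, 0, 0, 0, 0, 0])

```text
t: 17.0
tcp_pos: [0.5583, 0.0415, 0.2156]
tcp_rot: [1.978, 2.44, 0.003]
contact_force: [-1.0, 0.6, 9.7]
finger_gap: 0.0265
```

```bash
python3 -c "
from h import *
st()"
```

```text
t 17.0 p [558.2734  41.4594 215.5848] psi -78.04 F [-1.0262  0.6103  9.7325] M [ 0.1367  0.6498 -0.1285] gap 26.5 q [-0.1602  0.3299  0.0473  1.8183 -0.0193  0.9922  0.1038]
```

move_arm(deltas=[0, 0, -3, 0.08, 0, 0, -3, 0, 0, 0, -4, 0, 0, 0, -8, 0, 0, 0, -10, 0])

```text
t: 17.62
tcp_pos: [0.557, 0.0407, 0.2425]
tcp_rot: [-2.073, -2.359, 0.002]
contact_force: [0.1, -0.1, -2.1]
finger_gap: 0.0263
```

move_arm(deltas=[0, 30, -2, 0, 0, 35, 0, 0, 0, 30, 0, 0, 0, 0, 0, 0, 0, 0, 0, 0])

```text
t: 18.25
tcp_pos: [0.6511, 0.0529, 0.2444]
tcp_rot: [-2.073, -2.359, 0.002]
contact_force: [-0.4, -0.1, -2.5]
finger_gap: 0.0265
```

Run:
```python
from h import *
st()
a,D=arm.read_camera("side"); b,E=arm.read_camera("top")
c1=cv2.resize(a[180:300,270:390],(400,400),interpolation=3);c2=cv2.resize(b[190:270,300:380],(400,400),interpolation=3)
save("L2.png",np.hstack([c1,c2]))
p,s,o=pose()
print(proj("side",np.array([p+[0,0,8-50],p+[0,0,8-128]])/1000))
```

```text
t 18.25 p [651.108   52.9166 244.3523] psi -82.61 F [-0.4294 -0.0911 -2.476 ] M [-0.0928  0.0737 -0.0126] gap 26.5 q [-0.1701  0.4669  0.0664  1.547  -0.033   1.1303  0.0323]
[[355.9503 178.4029]
 [354.4621 202.9791]]
```

View pics/L2.png

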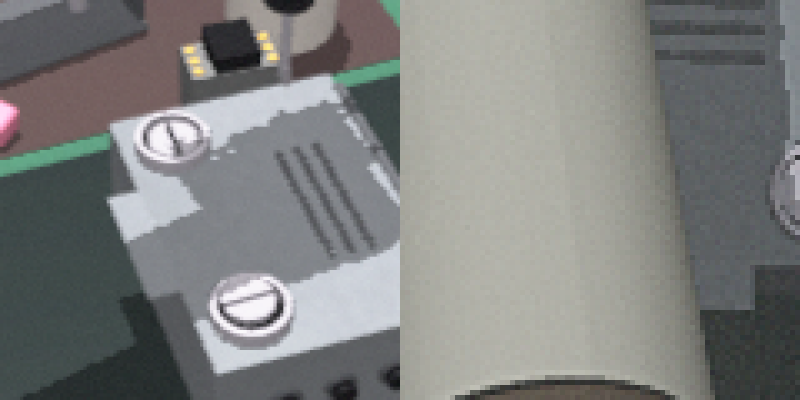

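```bash
cat > slot.py <<'E'
from h import *
def slot(cx,cy,n="side",zs=.105):
    im,_=arm.read_camera(n); g=im.astype(np.float32).mean(-1); best=None
    # sample top-face patch, rectified at 0.5mm
    k=np.arange(-16,16.1,.5); A,B=np.meshgrid(k,k); P=np.stack([cx+A,cy+B,0*A+zs*1000],-1).reshape(-1,3)/1000
    q=proj(n,P).astype(np.float32); m=cv2.remap(g,q[:,0].reshape(A.shape),q[:,1].reshape(A.shape),cv2.INTER_CUBIC)
    for a in range(0,180,2):
        for o in np.arange(-9,9.1,.5):
            c,s=np.cos(np.radians(a)),np.sin(np.radians(a)); d=-A*s+B*c-o; t=A*c+B*s
            v=m[(abs(d)<2)&(abs(t)<9)].mean()
            if best is None or v<best[0]: best=(v,a,o)
    return best
E
python3 - <<'E'
from slot import *
print("L",slot(558,41.4)); print("R",slot(551.3,-122))
plan(551.3,-120.9,240,177.84,15)
E
```

```text
L (np.float32(125.926315), 90, np.float64(-0.5))
R (np.float32(167.1332), 0, np.float64(0.0))
[-10.6, -8.1, 0.3, 0.116, -11.5, -6.8, 0.3, 0.116, -12.2, -5.4, 0.3, 0.116, -12.8, -4.0, 0.3, 0.116, -13.1, -2.5, 0.3, 0.116]
[-13.3, -0.9, 0.3, 0.116, -13.4, 0.6, 0.3, 0.116, -13.2, 2.1, 0.4, 0.116, -12.9, 3.7, 0.3, 0.116, -12.4, 5.1, 0.4, 0.116]
[-11.7, 6.5, 0.3, 0.116, -10.8, 7.8, 0.4, 0.116, -9.8, 9.1, 0.3, 0.116, -8.8, 10.1, 0.4, 0.116, -7.5, 11.1, 0.3, 0.116]
```

The left slot now lies along about 90°, against 88° for parallel to the front edge, so that fastener is undone. Next, the right one.

move_arm(deltas=[-10.6, -8.1, 0.3, 0.116, -11.5, -6.8, 0.3, 0.116, -12.2, -5.4, 0.3, 0.116, -12.8, -4.0, 0.3, 0.116, -13.1, -2.5, 0.3, 0.116])

```text
t: 19.08
tcp_pos: [0.618, -0.0051, 0.2435]
tcp_rot: [-2.665, -1.663, -0.001]
contact_force: [0.2, -1.4, -0.7]
finger_gap: 0.0265
```

move_arm(deltas=[-13.3, -0.9, 0.3, 0.116, -13.4, 0.6, 0.3, 0.116, -13.2, 2.1, 0.4, 0.116, -12.9, 3.7, 0.3, 0.116, -12.4, 5.1, 0.4, 0.116])

```text
t: 19.7
tcp_pos: [0.5846, -0.063, 0.2418]
tcp_rot: [-3.029, -0.832, -0.001]
contact_force: [-0.3, -0.4, -0.8]
finger_gap: 0.0262
```

move_arm(deltas=[-11.7, 6.5, 0.3, 0.116, -10.8, 7.8, 0.4, 0.116, -9.8, 9.1, 0.3, 0.116, -8.8, 10.1, 0.4, 0.116, -7.5, 11.1, 0.3, 0.116])

```text
t: 20.32
tcp_pos: [0.5514, -0.121, 0.2401]
tcp_rot: [-3.14, 0.069, -0.001]
contact_force: [-0.5, -0.5, -1.8]
finger_gap: 0.0258
```

Run:
```python
from slot import *
st(); p,s,o=pose()
a,D=arm.read_camera("side")
print(proj("side",np.array([p+[0,0,8-50],p+[0,0,8-128],[551.3,-121.3,105]])/1000))
for t in ("driver_tip","driver"):
    for m in arm.mark_of(t,"side")[:3]: print(t,m["location"],m["score"])
save("R1.png",cv2.resize(a[200:300,290:410],(720,600),interpolation=3))
plan(551.3,-121.3,p[2]-8,177.84-360 if s<0 else 177.84,5)
```

```text
t 20.32 p [ 551.3814 -120.9576  240.0896] psi 177.48 F [-0.4611 -0.4853 -1.8024] M [-0.0308  0.1584 -0.0254] gap 25.8 q [-0.2076  0.3356  0.4668  1.7928 -0.1722  1.053  -1.2923]
[[344.6156 240.0542]
 [343.5733 264.4307]
 [343.409  268.9495]]
driver_tip [345.1, 264.2] 0.7
driver [344.1, 242.4] 0.63
driver [251.9, 177.2] 0.51
driver [339.6, 213.8] 0.45
[-0.0, 0.0, 1.6, -0.0, -0.1, 0.0, 1.6, -0.0, -0.0, 0.0, 1.6, -0.0, -0.1, 0.0, 1.6, -0.0, -0.0, 0.1, 1.6, -0.0]
```

View pics/R1.png

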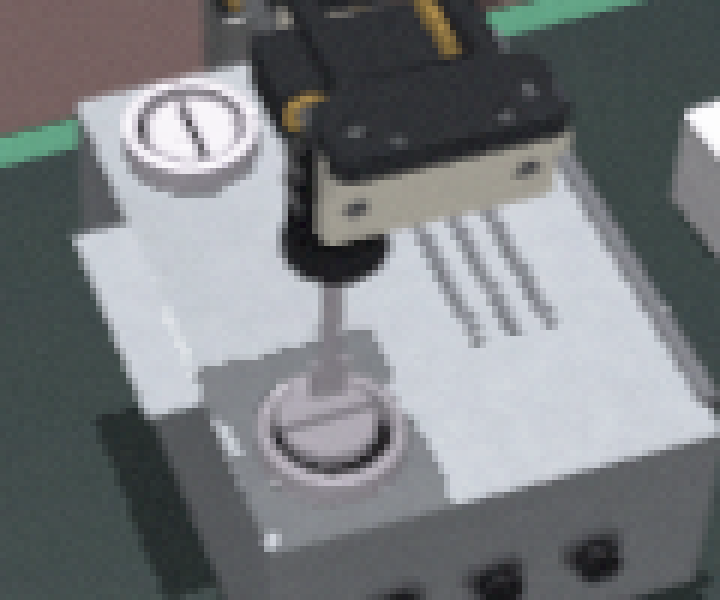

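The blade is in line above the right slot, with the tip at crop (330,390) and the slot at (330,415). The left slot beside it is visibly turned. I'll lower.

move_arm(deltas=[0, 0, 3, 0, 0, 0.2, 3, 0, 0, 0, 3, 0, 0, 0, 2.5, 0, 0, 0, 1.5, 0])

```text
t: 21.1
tcp_pos: [0.5519, -0.121, 0.2264]
tcp_rot: [3.141, -0.063, -0.001]
contact_force: [0.7, -0.4, -1.8]
finger_gap: 0.0263
```

move_arm(deltas=[0, 0, 1, 0, 0, 0, 1, 0, 0, 0, 1, 0, 0, 0, 1, 0, 0, 0, 0, 0])

```text
t: 21.72
tcp_pos: [0.552, -0.1211, 0.2227]
tcp_rot: [3.141, -0.063, -0.0]
contact_force: [-0.5, -0.8, -2.0]
finger_gap: 0.0266
```

```bash
python3 -c "
from h import *
st()"
```

```text
t 21.73 p [ 551.9695 -121.0974  222.6538] psi 177.69 F [-0.5297 -0.7853 -2.0457] M [-0.2445  0.1361  0.022 ] gap 26.6 q [-0.2016  0.3563  0.4612  1.8088 -0.1832  1.0187 -1.28  ]
```

No contact at 222.7, which is below the head top, so the blade is in the slot. Now I press it in fully.

move_arm(deltas=[0, 0, 1.5, 0, 0, 0, 1.5, 0, 0, 0, 1.2, 0, 0, 0, 0, 0, 0, 0, 0, 0])

```text
t: 22.35
tcp_pos: [0.5523, -0.1211, 0.2191]
tcp_rot: [-3.141, 0.063, -0.001]
contact_force: [-0.5, -0.4, 6.4]
finger_gap: 0.0263
```

move_arm(deltas=[0, 0, 1, 0, 0, 0, 1, 0, 0, 0, 0.8, 0, 0, 0, 0.3, 0, 0, 0, 0, 0])

```text
t: 22.98
tcp_pos: [0.5524, -0.1211, 0.2163]
tcp_rot: [-3.141, 0.063, -0.002]
contact_force: [-1.5, -0.6, 8.0]
finger_gap: 0.0264
```

```bash
python3 -c "
from h import *
st()"
```

```text
t 22.98 p [ 552.3564 -121.1056  216.2802] psi 177.69 F [-1.4631 -0.5742  7.9514] M [-0.0614  0.7421 -0.0183] gap 26.4 q [-0.1991  0.3637  0.459   1.8148 -0.1882  1.005  -1.2759]
```

move_arm(deltas=[0, 0, 0.5, 0, 0, 0, 0.4, 0, 0, 0, 0.2, 0, 0, 0, 0, -0.1, 0, 0, 0, -0.13])

```text
t: 23.6
tcp_pos: [0.5532, -0.1213, 0.2157]
tcp_rot: [3.126, 0.304, 0.004]
contact_force: [-1.4, -2.0, 7.9]
finger_gap: 0.0262
```

move_arm(deltas=[0, 0, 0, -0.13, 0, 0, 0, -0.13, 0, 0, 0, -0.13, 0, 0, 0, -0.13, 0, 0, 0, -0.13])

```text
t: 24.22
tcp_pos: [0.553, -0.1211, 0.2156]
tcp_rot: [2.865, 1.286, 0.004]
contact_force: [-1.2, 0.1, 7.8]
finger_gap: 0.0266
```

move_arm(deltas=[0, 0, 0, -0.13, 0, 0, 0, -0.13, 0, 0, 0, -0.13, 0, 0, 0, -0.13, 0, 0, 0, -0.13])

```text
t: 24.85
tcp_pos: [0.5527, -0.1209, 0.2156]
tcp_rot: [2.305, 2.133, 0.003]
contact_force: [-2.0, 1.0, 9.4]
finger_gap: 0.0262
```

move_arm(deltas=[0, 0, 0, -0.1, 0, 0, 0, -0.1, 0, 0, 0, -0.06, 0, 0, 0, 0, 0, 0, 0, 0])

```text
t: 25.48
tcp_pos: [0.5525, -0.1208, 0.2156]
tcp_rot: [2.014, 2.41, 0.002]
contact_force: [-1.5, 1.4, 9.4]
finger_gap: 0.0269
```

```bash
python3 -c "
from h import *
st()"
```

```text
t 25.48 p [ 552.5225 -120.8109  215.6003] psi -79.77 F [-1.5098  1.3802  9.3638] M [ 0.076   0.6917 -0.08  ] gap 26.9 q [ 0.0728  0.3404  0.1177  1.8063 -0.0476  0.9961  0.3883]
```

move_arm(deltas=[0, 0, -3, 0.08, 0, 0, -3, 0, 0, 0, -6, 0, 0, 0, -8, 0, 0, 0, -10, 0])

```text
t: 26.1
tcp_pos: [0.5515, -0.1209, 0.2444]
tcp_rot: [-2.108, -2.328, 0.001]
contact_force: [0.2, 1.5, -1.3]
finger_gap: 0.0268
```

```bash
python3 -c "
from h import *
st()
plan(464.2,308.25,245,-178.3,20)"
```

```text
t 26.1 p [ 551.532  -120.9332  244.4044] psi -84.32 F [ 0.2372  1.4612 -1.339 ] M [-0.1097  0.033   0.0045] gap 26.8 q [ 0.058   0.3103  0.1351  1.7775 -0.0472  1.0582  0.3091]
[21.8, -2.2, -0.0, 0.082, 21.5, -4.0, -0.0, 0.082, 21.1, -5.8, -0.0, 0.082, 20.6, -7.5, -0.0, 0.082, 19.9, -9.1, -0.0, 0.082]
[19.1, -10.7, -0.0, 0.082, 18.2, -12.2, -0.0, 0.082, 17.1, -13.7, -0.0, 0.082, 15.9, -15.1, -0.0, 0.082, 14.6, -16.3, -0.1, 0.082]
[13.2, -17.4, -0.0, 0.082, 11.8, -18.5, -0.1, 0.082, 10.2, -19.4, -0.0, 0.082, 8.6, -20.1, -0.1, 0.082, 6.9, -20.8, -0.0, 0.082]
[5.2, -21.3, -0.1, 0.082, 3.4, -21.6, -0.0, 0.082, 1.7, -21.8, -0.1, 0.082, -0.2, -21.9, -0.0, 0.082, -1.9, -21.9, -0.1, 0.082]
```

move_arm(deltas=[21.8, -2.2, 0, 0.082, 21.5, -4.0, 0, 0.082, 21.1, -5.8, 0, 0.082, 20.6, -7.5, 0, 0.082, 19.9, -9.1, 0, 0.082])

```text
t: 26.72
tcp_pos: [0.5299, -0.0131, 0.2448]
tcp_rot: [2.541, 1.847, 0.0]
contact_force: [0.3, 0.1, -1.3]
finger_gap: 0.026
```

move_arm(deltas=[19.1, -10.7, 0, 0.082, 18.2, -12.2, 0, 0.082, 17.1, -13.7, 0, 0.082, 15.9, -15.1, 0, 0.082, 14.6, -16.3, -0.1, 0.082])

```text
t: 27.35
tcp_pos: [0.5081, 0.0942, 0.2449]
tcp_rot: [-2.864, -1.291, -0.0]
contact_force: [0.7, -0.6, -0.6]
finger_gap: 0.0264
```

move_arm(deltas=[13.2, -17.4, 0, 0.082, 11.8, -18.5, -0.1, 0.082, 10.2, -19.4, 0, 0.082, 8.6, -20.1, -0.1, 0.082, 6.9, -20.8, 0, 0.082])

```text
t: 27.98
tcp_pos: [0.4863, 0.2015, 0.2451]
tcp_rot: [-3.067, -0.681, -0.0]
contact_force: [0.3, -0.0, -1.7]
finger_gap: 0.0263
```

move_arm(deltas=[5.2, -21.3, -0.1, 0.082, 3.4, -21.6, 0, 0.082, 1.7, -21.8, -0.1, 0.082, -0.2, -21.9, 0, 0.082, -1.9, -21.9, -0.1, 0.082])

```text
t: 28.6
tcp_pos: [0.4645, 0.3089, 0.2453]
tcp_rot: [-3.141, -0.043, 0.0]
contact_force: [-0.3, 0.5, -1.2]
finger_gap: 0.0261
```

Run:
```python
from slot import *
print("L",slot(558,41.4)); print("R",slot(552,-121))
st(); p,s,o=pose()
a,D=arm.read_camera("side")
print(proj("side",np.array([p+[0,0,8-50],p+[0,0,8-128]])/1000))
c1=cv2.resize(a[200:300,290:390],(400,400),interpolation=3);c2=cv2.resize(a[110:210,210:310],(400,400),interpolation=3)
save("R2.png",np.hstack([c1,c2]))
plan(464.2,308.25,220,-178.3,5)
```

```text
L (np.float32(128.55505), 90, np.float64(-0.5))
R (np.float32(136.00233), 90, np.float64(-0.5))
t 28.7 p [463.4846 311.2394 245.2478] psi -178.07 F [-0.7618  0.552  -1.5031] M [-0.0465  0.1595  0.0122] gap 26.6 q [-0.7347  0.2968  0.1167  1.7929 -0.0409  1.0536 -2.1399]
[[252.7707 136.8895]
 [256.0897 160.8141]]
[0.0, 0.2, 5.0, 0.001, 0.0, 0.2, 5.0, 0.001, 0.0, 0.2, 5.0, 0.001, 0.0, 0.2, 5.0, 0.001, 0.0, 0.2, 5.1, 0.001]
```

View pics/R2.png

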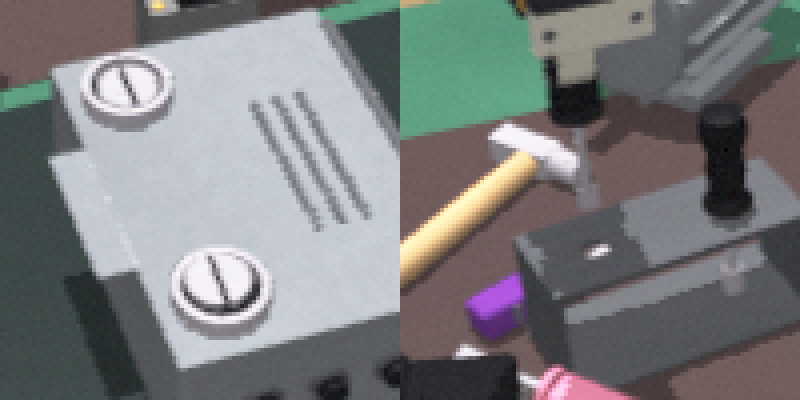

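Both slots now lie parallel to the front edge (crop (128,88) and (218,283); measured at 90°). The driver hangs over the free hole, with the hole at (597,250) and the tip at (590,203). I'll lower it in.

move_arm(deltas=[0, 0.6, 10, 0, 0, 0.4, 15, 0, 0, 0.4, 15, 0, 0, 0.2, 10, 0, 0, 0, 8, 0])

```text
t: 29.38
tcp_pos: [0.4646, 0.3063, 0.1859]
tcp_rot: [3.141, 0.047, -0.001]
contact_force: [0.1, -0.5, -1.8]
finger_gap: 0.0262
```

```bash
python3 -c "
from h import *
st()
plan(464.0,308.25,160,-178.3,5)"
```

```text
t 29.38 p [464.56   306.3143 185.8844] psi -178.3 F [ 0.121  -0.547  -1.7862] M [-0.0477  0.1245 -0.0107] gap 26.2 q [-0.7244  0.3613  0.1146  1.8531 -0.0504  0.9309 -2.1281]
[-0.1, -0.4, 5.2, 0.0, -0.1, -0.4, 5.2, 0.0, -0.1, -0.4, 5.2, 0.0, -0.1, -0.4, 5.1, 0.0, -0.1, -0.4, 5.2, 0.0]
```

move_arm(deltas=[-0.1, -0.5, 8, 0, -0.1, -0.5, 10, 0, -0.1, -0.5, 10, 0, -0.1, -0.4, 10, 0, 0, 0, 7, 0])

```text
t: 30.0
tcp_pos: [0.464, 0.3084, 0.1411]
tcp_rot: [3.141, 0.047, -0.001]
contact_force: [0.1, -0.4, -1.0]
finger_gap: 0.0263
```

move_arm(deltas=[0, 0, 3, 0, 0, 0, 1.5, 0, 0, 0, 1, 0, 0, 0, 0, 0, 0, 0, 0, 0])

```text
t: 30.62
tcp_pos: [0.4644, 0.3086, 0.1366]
tcp_rot: [-3.141, -0.047, -0.0]
contact_force: [0.0, -0.5, -2.2]
finger_gap: 0.0266
```

```bash
python3 -c "
from h import *
st()"
```

```text
t 30.62 p [464.3969 308.5931 136.6239] psi -178.29 F [ 0.0322 -0.4828 -2.161 ] M [-0.0185  0.1244  0.0252] gap 26.6 q [-0.7211  0.4276  0.1076  1.8875 -0.0606  0.8291 -2.1232]
```

move_arm(deltas=[0, 0, 1.3, 0, 0, 0, 1, 0, 0, 0, 0.3, 0, 0, 0, 0, 0, 0, 0, 0, 0])

```text
t: 31.25
tcp_pos: [0.4643, 0.3085, 0.1339]
tcp_rot: [-3.141, -0.047, 0.0]
contact_force: [-1.3, -0.9, 0.6]
finger_gap: 0.0263
```

move_arm(deltas=[0, 0, 0, 0, 0, 0, 0, 0, 0, 0, 0, 0, 0, 0, 0, 0, 0, 0, 0, 0], fingers=0)

```text
t: 31.88
tcp_pos: [0.4643, 0.3085, 0.1338]
tcp_rot: [-3.141, -0.047, -0.0]
contact_force: [0.4, -0.1, 0.3]
finger_gap: 0.0716
```

move_arm(deltas=[0, 0, -6, 0, 0, 0, -15, 0, 0, 0, -22, 0, 0, 0, -30, 0, 0, 0, -30, 0])

```text
t: 32.5
tcp_pos: [0.4645, 0.3086, 0.239]
tcp_rot: [-3.141, -0.047, -0.001]
contact_force: [0.9, -0.1, 0.0]
finger_gap: 0.0919
```

```bash
python3 -c "
from h import *
st()
a,D=arm.read_camera('side')
for m in arm.mark_of('driver','side')[:3]: print(m['location'],m['score'])
print(proj('side',np.array([[.4645,.308,.09],[.4645,.308,.178]])))
W=cloud('side',D); m=(abs(W[...,0]-.4645)<.04)&(abs(W[...,1]-.308)<.04)&(W[...,2]>.10)&(W[...,2]<.185); P=W[m]; print(len(P),P[:,2].max(),[P[(P[:,2]>z)&(P[:,2]<z+.02)].mean(0) for z in (.11,.13,.15)])
c=np.radians(-2.16); hx=np.array([np.cos(c),np.sin(c)]); cen=np.array([606.5,-44.]); print('lip edge',cen-113*hx,'hinge',cen+90*hx)
"
```

```text
t 32.5 p [464.4637 308.5706 238.957 ] psi -178.3 F [ 0.9291 -0.0508  0.0257] M [-0.1019  0.1632  0.0281] gap 91.9 q [-0.7329  0.3017  0.1195  1.8018 -0.0411  1.0393 -2.139 ]
[248.5, 209.1] 0.86
[258.2, 173.0] 0.85
[[258.1246 171.5113]
 [254.5376 145.4464]]
331 0.17824113249155657 [array([0.4628, 0.2971, 0.1202]), array([0.4633, 0.2972, 0.14  ]), array([0.463 , 0.297 , 0.1598])]
lip edge [493.5803 -39.741 ] hinge [696.4361 -47.3921]
```

```bash
python3 -c "
from h import *
p,s=plan(450,-40,180,-182.16,10)
print(); plan(450,-40,88,-182.16,5,start=[*p,s])"
```

```text
[-2.7, 34.9, 6.2, 0.007, -2.4, 35.0, 6.2, 0.007, -2.2, 35.0, 6.2, 0.007, -2.0, 35.0, 6.2, 0.007, -1.7, 35.0, 6.2, 0.007]
[-1.5, 35.0, 6.2, 0.007, -1.2, 35.0, 6.1, 0.007, -1.0, 35.0, 6.2, 0.007, -0.7, 35.0, 6.1, 0.007, -0.5, 35.1, 6.2, 0.007]

[-0.0, -0.0, 18.4, -0.001, -0.0, -0.0, 18.4, -0.001, -0.0, -0.0, 18.4, -0.001, -0.0, -0.0, 18.4, -0.001, -0.0, -0.0, 18.4, -0.001]
```

move_arm(deltas=[-2.7, 34.9, 0, 0.007, -2.4, 35.0, 0, 0.007, -2.2, 35.0, 6, 0.007, -2.0, 35.0, 6, 0.007, -1.7, 35.0, 6, 0.007], fingers=1, grip_force=30)

```text
t: 33.22
tcp_pos: [0.4558, 0.1323, 0.2189]
tcp_rot: [-3.141, 0.008, -0.001]
contact_force: [0.4, -0.1, -0.6]
finger_gap: 0.0462
```

move_arm(deltas=[-1.5, 35.0, 6, 0.007, -1.2, 35.0, 9, 0.007, -1.0, 35.0, 9, 0.007, -0.7, 35.0, 9, 0.007, -0.5, 35.1, 9, 0.007])

```text
t: 33.85
tcp_pos: [0.4476, -0.0425, 0.1769]
tcp_rot: [-3.141, 0.063, -0.001]
contact_force: [-0.3, -0.3, -0.9]
finger_gap: 0.0006
```

move_arm(deltas=[0, 0, 20, 0, 0, 0, 20, 0, 0, 0, 20, 0, 0, 0, 18, 0, 0, 0, 12, 0])

```text
t: 34.48
tcp_pos: [0.4475, -0.0415, 0.0862]
tcp_rot: [-3.141, 0.063, 0.001]
contact_force: [-0.1, -0.1, -0.1]
finger_gap: 0.0006
```

```bash
python3 -c "
from h import *
st()"
```

```text
t 34.48 p [447.4736 -41.4742  86.2319] psi 177.7 F [-0.1381 -0.1415 -0.1322] M [-0.0652  0.1853  0.0179] gap 0.6 q [-0.231   0.3635  0.306   2.1756 -0.1837  0.6266 -1.4054]
```

move_arm(deltas=[10, 0, 0, 0, 10, 0, 0, 0, 8, 0, 0, 0, 3, 0, 0, 0, 2, 0, 0, 0])

```text
t: 35.1
tcp_pos: [0.4809, -0.0429, 0.0869]
tcp_rot: [-3.141, 0.063, -0.0]
contact_force: [0.6, 0.6, -0.2]
finger_gap: 0.0004
```

move_arm(deltas=[2, 0, 0, 0, 1, 0, 0, 0, 1, 0, 0, 0, 1, 0, 0, 0, 0, 0, 0, 0])

```text
t: 35.72
tcp_pos: [0.483, -0.0429, 0.0862]
tcp_rot: [-3.14, 0.063, 0.008]
contact_force: [-6.5, 0.4, 5.6]
finger_gap: 0.0005
```

move_arm(deltas=[1, 0, -1, 0, 1, 0, -2, 0, 0.5, 0, -4, 0, 0.5, 0, -4, 0, 0.5, 0, -4, 0])

```text
t: 36.35
tcp_pos: [0.4832, -0.0429, 0.0995]
tcp_rot: [-3.14, 0.063, 0.018]
contact_force: [-9.5, -0.0, -4.1]
finger_gap: 0.0007
```

```bash
cat > lid.py <<'E'
from h import *
def lid():
    st()
    a,D=arm.read_camera("side"); W=cloud("side",D); c=np.radians(-2.16)
    d=W[...,:2]*1000-np.array([606.5,-44.]); lx=d[...,0]*np.cos(c)+d[...,1]*np.sin(c); ly=-d[...,0]*np.sin(c)+d[...,1]*np.cos(c); z=W[...,2]*1000
    th=np.arctan2(z-93,90-lx); r=np.hypot(z-93,90-lx)
    m=(D>0)&(abs(ly)<122)&(abs(ly)>55)&(r>40)&(r<175)&(z>85); 
    print("lid angle pct", np.percentile(th[m],[10,30,50,70,90]),m.sum()); return a
E
python3 -c "
from lid import *
lid()"
```

```text
t 36.35 p [483.2459 -42.9066  99.4623] psi 177.7 F [-9.4579 -0.022  -4.0856] M [0.0053 2.2023 0.0733] gap 0.7 q [-0.2266  0.3965  0.3093  2.0777 -0.1824  0.7044 -1.4099]
lid angle pct [0.0213 0.0413 0.0527 0.0781 0.1339] 2251
```

move_arm(deltas=[1.4, 0, -6, 0, 1.3, 0, -8, 0, 1.7, 0, -10, 0, 2.4, 0, -10, 0, 2.8, 0, -10, 0])

```text
t: 37.02
tcp_pos: [0.4898, -0.0431, 0.1426]
tcp_rot: [-3.14, 0.063, 0.029]
contact_force: [-15.1, 0.6, -1.5]
finger_gap: 0.0005
```

```bash
python3 -c "
from lid import *
lid()"
```

```text
t 37.02 p [489.8216 -43.1121 142.5856] psi 177.69 F [-15.13     0.6376  -1.5421] M [0.1474 3.5626 0.001 ] gap 0.5 q [-0.2455  0.3377  0.3301  2.0316 -0.1484  0.8131 -1.4396]
lid angle pct [-0.0145  0.2495  0.2628  0.2828  0.3461] 2205
```

move_arm(deltas=[3.3, 0, -11.6, 0, 4.0, 0, -11.4, 0, 4.8, 0, -11.1, 0, 5.5, 0, -10.8, 0, 6.2, 0, -10.4, 0])

```text
t: 37.7
tcp_pos: [0.5139, -0.044, 0.1985]
tcp_rot: [-3.139, 0.064, 0.029]
contact_force: [-20.1, 1.7, 7.3]
finger_gap: 0.0006
```

```bash
python3 -c "
from lid import *
lid()"
```

```text
t 37.7 p [513.9475 -43.9796 198.4979] psi 177.68 F [-20.1021   1.7044   7.2676] M [0.255  4.2872 0.0234] gap 0.6 q [-0.2562  0.2975  0.3448  1.9305 -0.1224  0.9524 -1.4637]
lid angle pct [-0.0263  0.552   0.5632  0.5766  0.6483] 1581
```

move_arm(deltas=[6.2, 0, -10.8, 0, 7.0, 0, -10.1, 0, 7.8, 0, -9.5, 0, 8.4, 0, -9, 0, 9, 0, -8.3, 0])

```text
t: 38.38
tcp_pos: [0.5579, -0.0456, 0.2486]
tcp_rot: [-3.14, 0.063, 0.011]
contact_force: [-9.1, 1.6, 6.1]
finger_gap: -0.0001
```

```bash
python3 -c "
from lid import *
lid()"
```

```text
t 38.38 p [557.8602 -45.5875 248.6246] psi 177.7 F [-9.0865  1.619   6.1309] M [ 0.2295  2.0746 -0.0298] gap -0.1 q [-0.2518  0.311   0.3511  1.7859 -0.1211  1.0726 -1.4685]
lid angle pct [-0.0408 -0.0211  0.8891  0.902   0.9764] 958
```

move_arm(deltas=[9.8, 0, -7.4, 0, 10.2, 0, -6.8, 0, 10.6, 0, -6.1, 0, 11, 0, -5.4, 0, 11.3, 0, -4.7, 0])

```text
t: 39.05
tcp_pos: [0.6142, -0.0479, 0.2795]
tcp_rot: [-3.141, 0.063, 0.0]
contact_force: [-3.2, 1.3, 2.8]
finger_gap: 0.0001
```

```bash
python3 -c "
from lid import *
lid()"
```

```text
t 39.05 p [614.2135 -47.9248 279.5162] psi 177.71 F [-3.1621  1.3299  2.7791] M [ 0.182   0.8114 -0.0231] gap 0.1 q [-0.2322  0.3833  0.3519  1.6159 -0.1411  1.1677 -1.4591]
lid angle pct [-0.045  -0.0239  1.0923  1.1878  1.2607] 901
```

move_arm(deltas=[11.5, 0, -3.9, 0, 11.8, 0, -3, 0, 12, 0, -2, 0, 12, 0, -1, 0, 12, 0, 0, 0])

```text
t: 39.72
tcp_pos: [0.6742, -0.0509, 0.2891]
tcp_rot: [3.141, -0.063, 0.001]
contact_force: [-1.5, 0.6, 0.8]
finger_gap: 0.0005
```

move_arm(deltas=[12, 0, 0, 0, 12, 0, 0, 0, 12, 0, 0, 0, 10, 0, 0, 0, 8, 0, 0, 0])

```text
t: 40.35
tcp_pos: [0.7278, -0.0528, 0.289]
tcp_rot: [3.141, -0.063, 0.0]
contact_force: [-0.5, 1.2, -0.5]
finger_gap: 0.0003
```

```bash
python3 -c "
from lid import *
lid()"
```

```text
t 40.35 p [727.8026 -52.7958 289.0456] psi 177.7 F [-0.467   1.2158 -0.4796] M [-0.0607  0.1759 -0.0231] gap 0.3 q [-0.1728  0.595   0.3416  1.2785 -0.1961  1.3003 -1.4444]
lid angle pct [-0.0241  1.815   1.8403  1.8519  1.8612] 2471
```

The lid is past upright and leaning back. I'll back off and check.

move_arm(deltas=[-15, 0, 0, 0, -25, 0, -2, 0, -30, 0, -5, 0, -35, 0, -5, 0, -35, 0, -5, 0])

```text
t: 41.02
tcp_pos: [0.5861, -0.0471, 0.3064]
tcp_rot: [-3.141, 0.063, -0.0]
contact_force: [0.6, 0.6, 1.0]
finger_gap: 0.0008
```

move_arm(deltas=[-40, 0, 0, 0, -35, 0, 0, 0, -20, 0, 0, 0, 0, 0, 0, 0, 0, 0, 0, 0])

```text
t: 41.65
tcp_pos: [0.4931, -0.0433, 0.3066]
tcp_rot: [-3.141, 0.063, -0.002]
contact_force: [0.6, -0.3, 0.1]
finger_gap: 0.0005
```

```bash
python3 -c "
from lid import *
a=lid(); save('end.png',a)"
```

```text
t 41.65 p [493.0762 -43.2627 306.569 ] psi 177.7 F [ 0.5645 -0.34    0.1092] M [-0.0337  0.1726 -0.0086] gap 0.5 q [-0.2969  0.1236  0.3623  1.87   -0.048   1.155  -1.5286]
lid angle pct [-0.0233  1.8449  1.867   1.8786  1.8883] 2548
```

View pics/end.png

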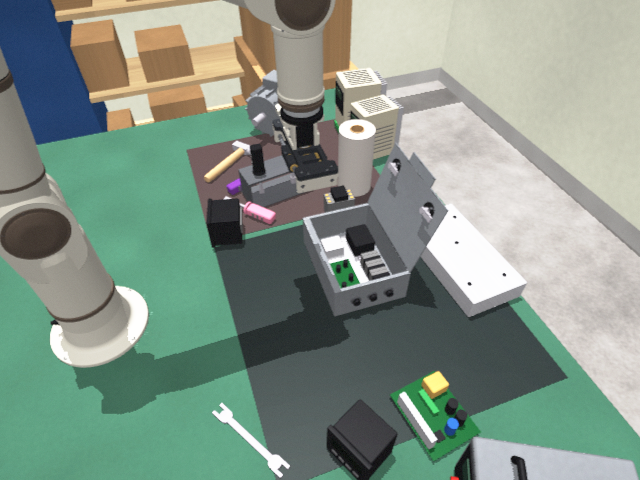

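The picture shows the lid leaning back at its stop around (405,215), the driver upright in the rack at (257,160), and the hand clear of everything.

```bash
python3 -c "
from plant import arm
print(arm.job_done())"
```

```text
the job is handed in; nothing more can be done
None
```

I took the black slotted driver from the rack and undid both fasteners, left then right, by pressing each head to its stop and turning it anticlockwise. I then stood the driver back in its hole, swung the lid open and handed the job in at about 42 s.

**Fasteners:** both slots measured about 90° from the camera image, where about 88° is parallel to the front edge. The measurement steps are 2°.
- The hand turned 102–104°, and the torque did not rise at the end. I did not feel the stop, so the full quarter turn rests on the pictures.

**Lid:** this interface cannot tilt the hand. I lifted the lid by pressing the closed fingers against the front edge of the lip and following the arc. After the hand backed off, the lid stayed at about 1.87–1.89 rad, with the stop at 1.9.

**Driver:** it stands upright in the same rack hole, with its top at 178 mm as at the start.

**Forces:** the highest reading after any move was about 20 N. The hand touched nothing at the end.

**Look-alikes:** the pink and purple drivers stood free at the start and were lying on the bench by my second look, before I gripped anything. The hand's path stayed well above them and I saw no contact force, so I believe they fell by themselves, but I could not confirm that. I left them alone. In the last picture the other bystanders that show look where they were; the nut driver was hidden by the hand there, but it stood in its hole when last seen, before the lid was opened.

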